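# Close the ink box

## Robot

A 7-joint arm with a two-finger parallel gripper is mounted at the origin on the work surface. World frame = base frame: x ahead of the robot, y to its left, z up, the work surface at z = 0. Lengths are in mm, angles in rad, forces in N, time in s.
With the tool pointing down it reaches from about 425 to 875 mm from the base axis. Payload 4.7 kg.
Tool frame: the origin (TCP) lies on the centre line of the jaws, within the pads' length; the fingertips stand 19 mm ahead of it and the grasp point (between the pads) is the TCP; z points along the fingers, y is the line along which they close (so a half turn about z gives the same grasp; the last joint's range is limited). The gripper opens to 87 mm and grips with 3 to 60 N. Pads are 19 mm wide; open, the fingers measure 117 mm over their backs; the gripper's body (75 mm by 190 mm) begins 51 mm behind the grasp point.
Start: joints at [-1.088, 0.321, -0.07, 1.45, 0.023, 1.371, -0.057], TCP at [293.708, 579.879, 241.587] pointing down, gripper open.
Joint ranges: [-2.86, 2.86], [-0.3, 2.09], [-1.38, 1.24], [0.06, 2.45], [-1.56, 4.7], [0.09, 2.05], [-2.69, 2.69]. Speed limits (rad/s): [2.57, 2.57, 3.14, 3.14, 3.14, 3.14, 3.14].

## Interface

Orientations are given as a rotation vector (axis times angle).
In Python, from bench import r gives the robot as it stands.
- The arm moves only by the tool step_arm, never from a script. Its argument "commands" is a list of rows, each an object with "twist": the turn, a rotation vector about the tool's x, y, z in units of 8 degrees (1.0 is 8 degrees), a list of three; "offset": the shift along the tool's x, y, z in units of 60 mm (1.0 is 60 mm), a list of three; "jaw": the opening in per cent of the stroke, from 0 (shut) to 100 (fully open). A call has 1 to 12 rows; each row is the pose to reach, as a shift and turn from the pose commanded when the call began, along the tool's axes at that moment; what a row does not reach only later rows make up. A row lasts 1/8 s, in which the tool goes at most 62.5 mm and 10.7 degrees, less where a joint would pass 70% of its speed; a pose out of reach is approached as far as the arm can. A call with a gripper value outside its range is refused whole. The fingers move at their own pace and stop on an object; the grip force is fixed at half the most. Time passes only in rows, so rows that repeat a pose let the fingers close. It gives the time, the measured TCP pose, the force, the opening and the grip force at its end, in the units of the state.
- r.sense(): the state, without advancing time (a new reading comes with each control period).
- r.read_camera(name): name is "scene" or "top" or "wrist"; returns the picture (420x560x3 uint8, blue, green, red); there is no depth.
- r.camera_params(name): a dict with "vertical_fov" (degrees; the focal length in pixels is half the picture's height over the tangent of half this angle, whatever the lens; pixels are square), "cx", "cy" (the principal point, pixels), "dist" ([k1, k2, p1, p2, k3] as OpenCV has them; the pictures are not rectified), "world_from_camera" (4x4, takes a point from camera to world coordinates). Camera axes: x right, y down, z forward; pixel columns grow to the right and rows downward; lengths in mm; the calibration is good to about 2 mm. A picture is of the moment at which its call begins: read the wrist's pose just before it. camera_params takes no time and is no camera call; for the wrist camera it gives the pose at the moment of the call.
- r.finish_job(): hands the job in; it is judged then, once.
The state is a dict: "time_s": time; "joints": joint angles; "qvel": joint speeds; "tau": joint torques, N m; "tool_pos": TCP position; "ee_rot": TCP orientation; "contact_force": force on the tool from outside, world axes, zero at the start; "moment": the same for the moment, N m; "gripper_width": opening from 0.0 (shut) to 1.0 (fully open); "grip_force": force on a finger pad.
Only numpy, scipy, OpenCV 4.12 (cv2) and the standard library are available. Lean on these libraries where they do the work, as an engineer would, in place of code of your own. Each camera call takes 0.05 s, during which the arm holds its last target. There are 200 camera calls.

## Task

Close the ink box for the break: bring its leaning cover over and lower it under control all the way, never letting it drop, set it down on its spring catch and take your hand off, so that it rests there by itself for a moment. Then press its front edge down until it snaps fully shut, with no more force than that needs. Leave the bottle, the ink dish and the seal stone where they are.

Things in the scene. Friction and masses are not known exactly. Their poses are not given: they have to be found in the camera images.
- cover (a joint): angle of the plywood cover, rad: 0 = fully shut (level), about 0.06 = resting on the unpressed catch, 1.57 = upright, 2.0 = its rear limit; starts leaning back, 1.65 to 1.8. Its hinge is stiff: from 1.35 to 1.8 the cover stays where it is left; somewhere between 1.35 and 1.0, depending on its unknown weight (0.25 to 0.5 kg), it begins to fall and must be carried from there.
- cover_lip (a point): middle of the cover's free edge, at half its thickness. The cover is a flat plate 8 mm thick, 260 mm wide along the hinge, 210 mm from hinge line to free edge, no handle; a red band 30 mm wide runs along the free edge on both faces. Axes turn with the cover: -x from hinge to free edge, y along the edge, z out of its upper (outer) face.
- hinge_mid (a point): middle of the hinge line on the rear rim of the fixed wooden ink box, 90 mm high; the cover's underside passes through this line. -x points to the box's front, y along the hinge, z up. Box: 180 mm front to back, 260 mm wide, 90 mm high, open top, six jars 57 mm high fixed inside. Shut, the cover overhangs the front wall by 30 mm, upper face 98 mm above the desk.
- bottle_mid (a point): bystander: middle of a loose white bottle with a blue cap, 60 mm across, 150 mm high, standing off the right front corner of the box as seen from its front
- dish_mid (a point): bystander: middle of a loose white ink dish, 80 mm across, 28 mm high, on the desk in front of the box
- seal_mid (a point): bystander: middle of a loose marble seal stone with a red top, 30 x 30 x 50 mm high, standing on the desk in front of the box
- catch (a point): sprung ball catch inside the middle of the box's front wall (brass plate outside), 80 mm high. It holds the cover about 13 mm open at its free edge until pressed: roughly 5 to 13 N down on the middle of the red band make it snap shut, and it stays shut.

How it is judged:
By the outcome, as a careful person would: the job done as asked, in the order asked, and still so for the second after the job is handed in, with the robot touching nothing.
It also fails if it takes over 64 s, if anything falls off the work surface, if the arm or the gripper's body presses on something with over 40 N, if the wrist force passes 120 N, or if a joint passes its speed limit or range.

## Working session

There is one attempt and no reset: what is moved stays moved. The work goes in short steps, Python scripts to look and compute and a tool call to move; the robot and the scene stay as the last step left them, time stands still between calls to the robot, and variables do not carry over. Pictures are saved under pics/ and viewed, at most 10 in all, crops included, and the job is handed in when it is done.

Besides the shell and the picture viewer there is one more tool, called by a JSON object that holds its "api" and its "payload". step_arm: Moves the arm, as the interface text tells. Its arguments: {"type":"object","properties":{"commands":{"type":"array","items":{"type":"object","properties":{"twist":{"type":"array","items":{"type":"number"}},"offset":{"type":"array","items":{"type":"number"}},"jaw":{"type":"number"}}}}},"required":["commands"]}

```bash
mkdir -p pics; ls
python3 - <<'E'
from bench import r
import cv2,numpy as np
np.set_printoptions(precision=4,suppress=True)
for n in ("scene","top"):
    cv2.imwrite(f"pics/{n}0.png",r.read_camera(n))
    p=r.camera_params(n);print(n,p["vertical_fov"],p["cx"],p["cy"],p["dist"]);print(np.array(p["world_from_camera"]))
s=r.sense();print(s)
E
```

```text
pics
scene 57.58703952415549 277.0805737817578 214.24843406911035 [-0.1068  0.      0.      0.      0.    ]
[[   0.5542    0.5181   -0.6515 1060.2918]
 [   0.8321   -0.324     0.4501 -371.0618]
 [   0.0221   -0.7916   -0.6107  542.3802]
 [   0.        0.        0.        1.    ]]
top 56.11379602180057 276.61320727801075 204.23130366720804 [-0.0152  0.      0.      0.      0.    ]
[[  0.1216  -0.9714   0.2042 421.4829]
 [ -0.9926  -0.1176   0.0313 -63.2064]
 [ -0.0063  -0.2065  -0.9784 931.7301]
 [  0.       0.       0.       1.    ]]
{'time_s': 0.1, 'joints': array([-1.0879,  0.3217, -0.0701,  1.4516,  0.0226,  1.3708, -0.0569]), 'qvel': array([ 0.0013, -0.0008,  0.0006, -0.0027, -0.0001,  0.0005, -0.0004]), 'tau': array([  0.0001, -49.2569,  -0.4055, -31.3396,  -0.064 ,   0.0394,
         0.0001]), 'tool_pos': array([293.4943, 579.4471, 240.5786]), 'ee_rot': array([-0.7295, -3.0554,  0.0026]), 'contact_force': array([-0.6275, -0.3857, -0.3935]), 'moment': array([ 0.0148, -0.034 , -0.0472]), 'grip_force': 0.0, 'gripper_width': 1.0014037249094585}
```

View pics/scene0.png

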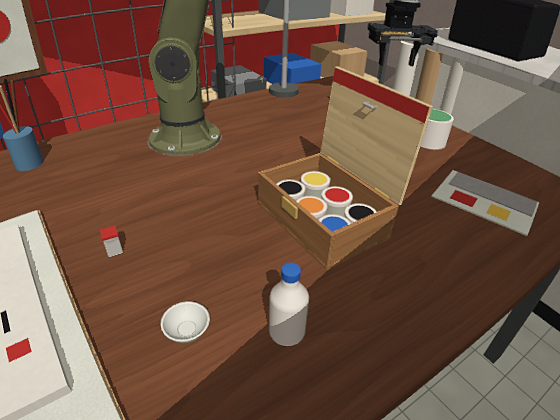

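View pics/top0.png

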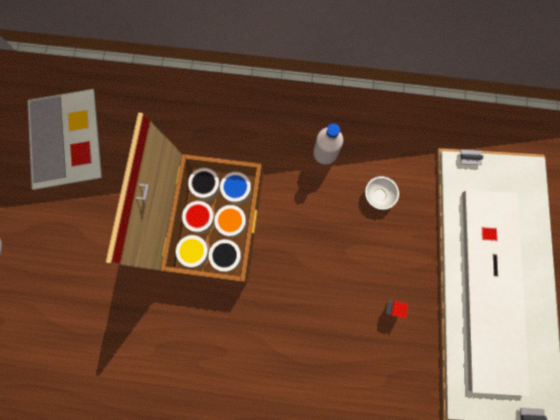

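The pictures show the box with its front facing -y. In the top view the rim corners are at about (182,155), (261,163), (245,280) and (163,270). The cover leans back, with its lip running from (140,115) to (109,262). The bottle is at (328,148), the dish at (382,193) and the seal at (398,310).

```bash
cat > h.py <<'E'
from bench import r
import cv2,numpy as np
np.set_printoptions(precision=3,suppress=True)
def ray(n,uv,P=None):
    p=P or r.camera_params(n);f=210/np.tan(np.radians(p["vertical_fov"]/2))
    K=np.array([[f,0,p["cx"]],[0,f,p["cy"]],[0,0,1.]])
    q=cv2.undistortPoints(np.array(uv,float).reshape(-1,1,2),K,np.array(p["dist"])).reshape(-1,2)
    T=np.array(p["world_from_camera"]);d=np.c_[q,np.ones(len(q))]@T[:3,:3].T
    return T[:3,3],d/np.linalg.norm(d,axis=1)[:,None]
def plane(n,uv,z):
    o,d=ray(n,uv);return o+d*((z-o[2])/d[:,2])[:,None]
def tri(n1,a,n2,b):
    o1,d1=ray(n1,a);o2,d2=ray(n2,b);out=[]
    for u,v in zip(d1,d2):
        t=np.linalg.lstsq(np.c_[u,-v],o2-o1,rcond=None)[0]
        A,B=o1+u*t[0],o2+v*t[1];out.append(np.r_[(A+B)/2,np.linalg.norm(A-B)])
    return np.array(out)
E
python3 - <<'E'
from h import *
print("rim RF,FF,FN,RN\n",plane("top",[(182,155),(261,163),(245,280),(163,270)],90))
print("scene rim FN,FF(near cam)\n",plane("scene",[(259,173),(330,235),(397,207)],90))
print("lip inner far, near\n",tri("top",[(147,119),(117,262)],"scene",[(431,105),(335,68)]))
print("bottle cap, dish, seal",plane("top",[(333,131)],150),plane("top",[(382,193)],28),plane("top",[(400,310)],50))
for n,s in(("scene",(60,50,190,200)),("top",(95,100,180,190))):
    x,y,w,h=s if n=="top" else (250,55,190,200)
    cv2.imwrite(f"pics/{n}c.png",cv2.resize(cv2.imread(f"pics/{n}0.png")[y:y+h,x:x+w],None,fx=3,fy=3,interpolation=2))
E
```

```text
rim RF,FF,FN,RN
 [[683.857 188.66   90.   ]
 [686.368   9.753  90.   ]
 [427.685   9.843  90.   ]
 [427.019 185.108  90.   ]]
scene rim FN,FF(near cam)
 [[429.375  12.135  90.   ]
 [680.439   9.891  90.   ]
 [686.977 182.642  90.   ]]
lip inner far, near
 [[682.073 203.674 298.759  14.601]
 [430.871 202.638 297.437   6.417]]
bottle cap, dish, seal [[ 755.692 -137.165  150.   ]] [[ 666.785 -277.634   28.   ]] [[ 405.233 -328.779   50.   ]]
```

View pics/topc.png

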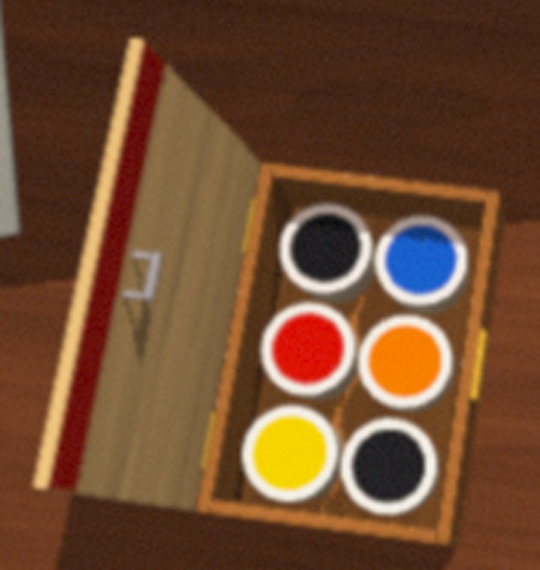

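Run:
```python
from h import *
for n,uv in(("top",[(150,119.3),(113.5,262.7)]),("scene",[(431,105),(335,68)])):
    o,d=ray(n,uv)
    for q in d:
        t=np.linspace(300,1500,20000);P=o+q*t[:,None]
        D=np.hypot(P[:,1]-187,P[:,2]-90)-210
        for i in np.where(np.diff(np.sign(D)))[0]:print(n,P[i],np.arctan2(P[i][2]-90,-(P[i][1]-187)))
# shut-cover plan: hinge y
s=r.sense();import scipy.spatial.transform as t
print(t.Rotation.from_rotvec(s["ee_rot"]).as_matrix())
```

```text
top [675.662 191.974 299.965] 1.594480352033154
top [819.512 336.389 -57.573] -2.3623106547271933
top [427.222 204.378 299.315] 1.6536277990328232
top [430.331 349.313 -43.23 ] -2.454283283845776
scene [678.718 220.306 297.345] 1.7300655696073157
scene [620.805 310.06  260.155] 2.196939595459127
scene [435.119 202.845 299.406] 1.6463168527378504
scene [300.623 326.311 247.134] 2.296146203364097
[[-0.892  0.452 -0.001]
 [ 0.452  0.892 -0.002]
 [-0.    -0.002 -1.   ]]
```

```bash
cat >> h.py <<'E'
from scipy.spatial.transform import Rotation as Ro
def goal(p):  # tool pitched p deg from down towards +y
    p=np.radians(p);z=np.array([0,np.sin(p),-np.cos(p)]);x=np.array([-1.,0,0]);return np.c_[x,np.cross(z,x),z]
def go(targets,cur=None):  # [(pos,pitch)] -> commands from commanded pose cur (pos,R)
    if cur is None:
        s=r.sense();cur=(s["tool_pos"],Ro.from_rotvec(s["ee_rot"]).as_matrix())
    for P,p in targets:
        print(P,p,"twist",(Ro.from_matrix(cur[1].T@goal(p)).as_rotvec(degrees=True)/8).round(2),"offset",(cur[1].T@(np.array(P)-cur[0])/60).round(2))
E
python3 -c "
from h import *
print(goal(0));go([((557,100,420),0)])"
```

```text
[[-1.  0.  0.]
 [ 0.  1.  0.]
 [ 0.  0. -1.]]
(557, 100, 420) 0 twist [-0.01 -0.   -3.36] offset [-7.53 -5.15 -2.98]
```

{"api": "step_arm", "payload": {"commands": [{"twist": [0,0,0],"offset": [0,0,-1.5],"jaw": 100},{"twist": [0,0,-1],"offset": [0,0,-3],"jaw": 100},{"twist": [0,0,-3.36],"offset": [-7.53,-5.15,-3],"jaw": 100},{"twist": [0,0,-3.36],"offset": [-7.53,-5.15,-3],"jaw": 100},{"twist": [0,0,-3.36],"offset": [-7.53,-5.15,-3],"jaw": 100},{"twist": [0,0,-3.36],"offset": [-7.53,-5.15,-3],"jaw": 100},{"twist": [0,0,-3.36],"offset": [-7.53,-5.15,-3],"jaw": 100},{"twist": [0,0,-3.36],"offset": [-7.53,-5.15,-3],"jaw": 30},{"twist": [0,0,-3.36],"offset": [-7.53,-5.15,-3],"jaw": 30},{"twist": [0,0,-3.36],"offset": [-7.53,-5.15,-3],"jaw": 30},{"twist": [0,0,-3.36],"offset": [-7.53,-5.15,-3],"jaw": 30},{"twist": [0,0,-3.36],"offset": [-7.53,-5.15,-3],"jaw": 30}]}}

```text
time_s: 1.6
tool_pos: [558.6, 94.6, 421.4]
ee_rot: [0.014, 3.141, -0.004]
contact_force: [-0.3, 0.5, 0.0]
gripper_width: 0.517
grip_force: 0.0
```

```bash
python3 -c "
from h import *
s=r.sense();print(s['time_s'],s['tool_pos'],s['joints'],s['gripper_width'],s['contact_force'])
go([((557,-60,320),50),((557,-60,320),65),((557,-60,320),0)])"
```

```text
1.6 [558.574  94.611 421.388] [-0.471  0.116  0.289  1.349 -0.031  1.681  1.374] 0.5166075734459044 [-0.252  0.483  0.012]
(557, -60, 320) 50 twist [-6.27  0.03 -0.06] offset [ 0.   -2.57  1.7 ]
(557, -60, 320) 65 twist [-8.14  0.04 -0.06] offset [ 0.   -2.57  1.7 ]
(557, -60, 320) 0 twist [-0.02  0.   -0.06] offset [ 0.   -2.57  1.7 ]
```

{"api": "step_arm", "payload": {"commands": [{"twist": [-1,0,0],"offset": [0,-1,0.5],"jaw": 30},{"twist": [-2,0,0],"offset": [0,-2,1],"jaw": 30},{"twist": [-3,0,0],"offset": [0,-2.57,1.7],"jaw": 30},{"twist": [-4,0,0],"offset": [0,-2.57,2.5],"jaw": 30},{"twist": [-5,0,0],"offset": [0,-2.57,3.3],"jaw": 30},{"twist": [-6.25,0,0],"offset": [0,-2.57,4],"jaw": 30},{"twist": [-7,0,0],"offset": [0,-2.57,4],"jaw": 30},{"twist": [-8,0,0],"offset": [0,-2.57,4],"jaw": 30},{"twist": [-8,0,0],"offset": [0,-2.57,4],"jaw": 30},{"twist": [-8,0,0],"offset": [0,-2.57,4],"jaw": 30}]}}

```text
time_s: 2.85
tool_pos: [557.5, -53.2, 182.1]
ee_rot: [0.003, -2.665, -1.663]
contact_force: [-1.2, 0.2, 1.1]
gripper_width: 0.298
grip_force: 0.0
```

```bash
python3 -c "
from h import *
s=r.sense();R=Ro.from_rotvec(s['ee_rot']).as_matrix();print(s['time_s'],s['tool_pos'],s['joints'],s['gripper_width'],s['contact_force'],R[:,2],R[:,0])
cv2.imwrite('pics/w1.png',np.hstack([r.read_camera('wrist'),r.read_camera('scene')])[::1,::1][:, :])
im=cv2.imread('pics/w1.png');cv2.imwrite('pics/w1.png',cv2.resize(im,(800,300)))
"
```

```text
2.85 [557.539 -53.189 182.069] [ 0.228  0.61   0.415  1.644 -1.034  1.812  2.482] 0.2984217632368417 [-1.151  0.21   1.145] [-0.001  0.898 -0.44 ] [-1.    -0.002 -0.001]
```

View pics/w1.png

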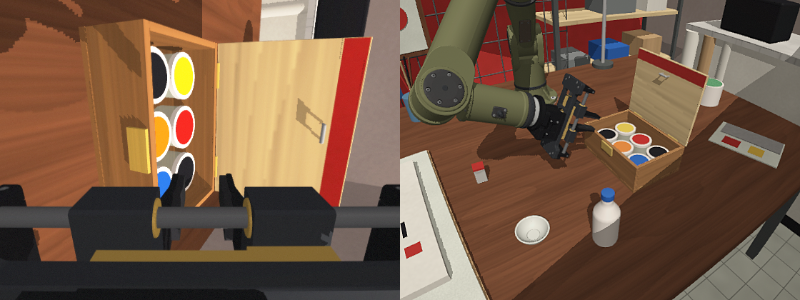

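Run:
```python
from h import *
im=r.read_camera("wrist");hsv=cv2.cvtColor(im,cv2.COLOR_BGR2HSV)
m=((hsv[...,0]<8)|(hsv[...,0]>172))&(hsv[...,1]>150)&(hsv[...,2]>60)
uv=[]
for v in (90,120,150,180,210):
    c=np.where(m[v,440:])[0]+440;uv.append((c.max(),v));print(v,c.min(),c.max())
o,d=ray("wrist",uv)
for q in d:
    t=np.linspace(200,700,20000);P=o+q*t[:,None]
    D=np.hypot(P[:,1]-187,P[:,2]-90)-210
    for i in np.where(np.diff(np.sign(D)))[0]:print(P[i],np.arctan2(P[i][2]-90,-(P[i][1]-187)))
go([((557,120,350),0),((557,212,350),-5)])
```

```text
90 476 510
120 471 504
150 466 499
180 462 493
210 457 487
[464.706 105.497 283.541] 1.1722215167487802
[460.178 216.022 297.981] 1.7094410142394707
[485.212 104.981 283.321] 1.1695493059919924
[488.59  216.793 297.871] 1.713152627310507
[506.908 106.704 284.046] 1.1784526306330645
[518.198 214.243 298.225] 1.7008916708422877
[529.68  106.366 283.908] 1.176712832403108
[549.6   214.713 298.158] 1.7031507963459849
[553.706 106.133 283.808] 1.1755055415110256
[582.815 215.089 298.112] 1.7049552126999659
(557, 120, 350) 0 twist [7.99 0.01 0.03] offset [-0.    3.77  1.37]
(557, 212, 350) -5 twist [8.61 0.01 0.03] offset [-0.01  4.44  2.75]
```

Run:
```python
from h import *
go([((557,60,370),20),((557,150,385),0),((557,219,350),-7.5),((557,219,299),-7.5)])
```

```text
(557, 60, 370) 20 twist [5.49 0.01 0.03] offset [-0.    3.63  0.32]
(557, 150, 385) 0 twist [7.99 0.01 0.03] offset [-0.01  4.51  1.56]
(557, 219, 350) -7.5 twist [8.93 0.01 0.03] offset [-0.01  4.49  2.85]
(557, 219, 299) -7.5 twist [8.93 0.01 0.03] offset [-0.    3.73  3.22]
```

{"api": "step_arm", "payload": {"commands": [{"twist": [1.3,0,0],"offset": [0,1,0.1],"jaw": 45},{"twist": [2.6,0,0],"offset": [0,2,0.2],"jaw": 45},{"twist": [4,0,0],"offset": [0,3,0.3],"jaw": 45},{"twist": [5.3,0,0],"offset": [0,3.63,0.32],"jaw": 45},{"twist": [6.6,0,0],"offset": [0,4.2,1],"jaw": 45},{"twist": [8,0,0],"offset": [0,4.51,1.56],"jaw": 45},{"twist": [8.93,0,0],"offset": [0,4.55,2.3],"jaw": 45},{"twist": [8.93,0,0],"offset": [0,4.49,2.85],"jaw": 45},{"twist": [8.93,0,0],"offset": [0,4.49,2.85],"jaw": 45},{"twist": [8.93,0,0],"offset": [0,4.49,2.85],"jaw": 45}]}}

```text
time_s: 4.25
tool_pos: [557.4, 216.4, 350.4]
ee_rot: [0.002, 3.133, -0.203]
contact_force: [0.3, 0.6, 0.5]
gripper_width: 0.454
grip_force: 0.0
```

```bash
python3 -c "
from h import *
s=r.sense();R=Ro.from_rotvec(s['ee_rot']).as_matrix();print(s['time_s'],s['tool_pos'],s['joints'],s['gripper_width'],s['contact_force'],R[:,2])
go([((557,219,299),-7.5)])
im=r.read_camera('wrist');cv2.imwrite('pics/w2.png',im)
"
```

```text
4.25 [557.381 216.404 350.378] [-0.654  0.217  0.209  1.377  0.073  1.606  1.122] 0.45444110549569344 [0.337 0.585 0.525] [ 0.002 -0.129 -0.992]
(557, 219, 299) -7.5 twist [ 0.01  0.02 -0.01] offset [0.01 0.15 0.84]
```

View pics/w2.png

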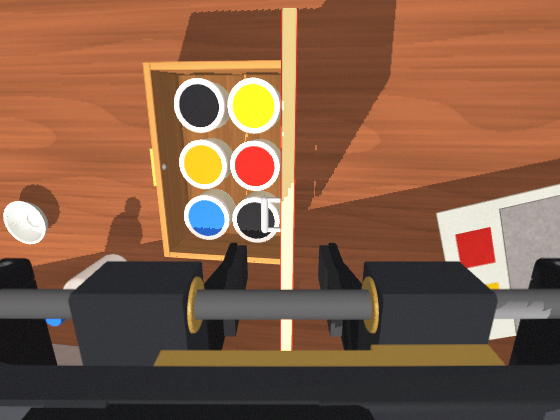

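The lid edge (column 289) sits centred between the fingers (columns 245 and 320), so I'm inserting and narrowing the fork.

{"api": "step_arm", "payload": {"commands": [{"twist": [0,0,0],"offset": [0,0.07,0.4],"jaw": 45},{"twist": [0,0,0],"offset": [0,0.07,0.84],"jaw": 45},{"twist": [0,0,0],"offset": [0,0.07,0.84],"jaw": 30},{"twist": [0,0,0],"offset": [0,0.07,0.84],"jaw": 20},{"twist": [0,0,0],"offset": [0,0.07,0.84],"jaw": 16},{"twist": [0,0,0],"offset": [0,0.07,0.84],"jaw": 16},{"twist": [0,0,0],"offset": [0,0.07,0.84],"jaw": 16}]}}

```text
time_s: 5.18
tool_pos: [557.2, 215.5, 298.6]
ee_rot: [-0.001, 3.134, -0.203]
contact_force: [-0.2, -0.7, 0.7]
gripper_width: 0.163
grip_force: 0.0
```

```bash
cat >> h.py <<'E'
def lip(a,c=0): # a deg; TCP target at lip mid, with c mm shift along outer normal
    a=np.radians(a);return (557,187-210*np.cos(a)+(4+c)*np.sin(a),90+210*np.sin(a)+(4+c)*np.cos(a))
def st():
    s=r.sense();R=Ro.from_rotvec(s['ee_rot']).as_matrix()
    print(s['time_s'],s['tool_pos'],"p",np.degrees(np.arctan2(R[1,2],-R[2,2])),"jaw",s['gripper_width'],"F",s['contact_force'],"M",s['moment'],"grip",s['grip_force'],"j",s['joints'])
E
python3 -c "
from h import *
st();print(lip(97.6));go([(lip(a),90-a) for a in range(95,61,-3)])"
```

```text
5.175 [557.229 215.502 298.626] p -7.419967339388321 jaw 0.16254225983709175 F [-0.242 -0.688  0.711] M [0.151 0.035 0.066] grip 1.316887007972146e-05 j [-0.651  0.225  0.205  1.469  0.072  1.508  1.115]
(557, np.float64(218.73870411500184), np.float64(297.62623789179526))
(557, np.float64(209.28748476937523), np.float64(298.852263628276)) -5 twist [-0.3  0.   0. ] offset [ 0.   -0.1   0.01]
(557, np.float64(198.32645761560158), np.float64(299.73247568720006)) -2 twist [-0.68  0.    0.  ] offset [ 0.   -0.29  0.02]
(557, np.float64(187.334385428796), np.float64(300.03782560859133)) 1 twist [-1.05  0.    0.  ] offset [ 0.   -0.47  0.04]
(557, np.float64(176.341396714773), np.float64(299.7674764495396)) 4 twist [-1.43  0.    0.  ] offset [ 0.   -0.65  0.07]
(557, np.float64(165.37762249148432), np.float64(298.9221692182982)) 7 twist [-1.8  0.   0. ] offset [ 0.   -0.83  0.1 ]
(557, np.float64(154.47311370199344), np.float64(297.50422084323145)) 10 twist [-2.18  0.    0.  ] offset [ 0.   -1.01  0.15]
(557, np.float64(143.6577588469293), np.float64(295.51751782227484)) 13 twist [-2.55  0.    0.  ] offset [ 0.   -1.18  0.21]
(557, np.float64(132.96120206218345), np.float64(292.967505570315)) 16 twist [-2.93  0.    0.  ] offset [ 0.   -1.35  0.27]
(557, np.float64(122.41276186639435), np.float64(289.86117349368516)) 19 twist [-3.3  0.   0. ] offset [ 0.   -1.52  0.35]
(557, np.float64(112.04135080092564), np.float64(286.20703583268903)) 22 twist [-3.68  0.    0.  ] offset [ 0.   -1.68  0.43]
(557, np.float64(101.87539618259972), np.float64(282.01510832465925)) 25 twist [-4.05  0.    0.01] offset [ 0.01 -1.84  0.52]
(557, np.float64(91.94276218639862), np.float64(277.2968807515182)) 28 twist [-4.43  0.    0.01] offset [ 0.01 -2.    0.62]
```

{"api": "step_arm", "payload": {"commands": [{"twist": [-0.3,0,0],"offset": [0,-0.1,0.01],"jaw": 16},{"twist": [-0.68,0,0],"offset": [0,-0.29,0.02],"jaw": 16},{"twist": [-1.05,0,0],"offset": [0,-0.47,0.04],"jaw": 16},{"twist": [-1.43,0,0],"offset": [0,-0.65,0.07],"jaw": 16},{"twist": [-1.8,0,0],"offset": [0,-0.83,0.1],"jaw": 16},{"twist": [-2.18,0,0],"offset": [0,-1.01,0.15],"jaw": 16},{"twist": [-2.55,0,0],"offset": [0,-1.18,0.21],"jaw": 16}]}}

```text
time_s: 6.05
tool_pos: [557.3, 142.1, 295.4]
ee_rot: [0.002, 3.119, 0.359]
contact_force: [-0.3, 0.8, 0.5]
gripper_width: 0.159
grip_force: 0.1
```

```bash
python3 -c "
from h import *
st();cv2.imwrite('pics/w3.png',np.hstack([cv2.resize(r.read_camera(n),(400,300)) for n in('wrist','scene')]));go([(lip(a),90-a) for a in range(74,39,-3)])"
```

```text
6.05 [557.282 142.068 295.436] p 13.139744337263487 jaw 0.15914323425381285 F [-0.339  0.829  0.456] M [-0.186  0.062  0.003] grip 0.1244204817339778 j [-0.429  0.109  0.294  1.621 -0.263  1.389  1.477]
(557, np.float64(132.96120206218345), np.float64(292.967505570315)) 16 twist [-0.38  0.02 -0.04] offset [ 0.01 -0.1   0.01]
(557, np.float64(122.41276186639435), np.float64(289.86117349368516)) 19 twist [-0.76  0.02 -0.04] offset [ 0.01 -0.29  0.02]
(557, np.float64(112.04135080092564), np.float64(286.20703583268903)) 22 twist [-1.13  0.02 -0.04] offset [ 0.01 -0.47  0.04]
(557, np.float64(101.87539618259972), np.float64(282.01510832465925)) 25 twist [-1.51  0.02 -0.04] offset [ 0.01 -0.65  0.07]
(557, np.float64(91.94276218639862), np.float64(277.2968807515182)) 28 twist [-1.88  0.02 -0.04] offset [ 0.   -0.83  0.11]
(557, np.float64(82.27067347169708), np.float64(272.0652854470838)) 31 twist [-2.26  0.02 -0.04] offset [ 0.   -1.    0.16]
(557, np.float64(72.88564056136333), np.float64(266.33466185044176)) 34 twist [-2.63  0.02 -0.04] offset [ 0.   -1.18  0.22]
(557, np.float64(63.81338717825901), np.float64(260.12071720253965)) 37 twist [-3.01  0.02 -0.04] offset [ 0.   -1.35  0.28]
(557, np.float64(55.07877973830264), np.float64(253.44048349373153)) 40 twist [-3.38  0.02 -0.04] offset [ 0.   -1.51  0.36]
(557, np.float64(46.70575919335201), np.float64(246.3122707802758)) 43 twist [-3.76  0.03 -0.04] offset [ 0.   -1.68  0.44]
(557, np.float64(38.71727541071923), np.float64(238.75561699774403)) 46 twist [-4.13  0.03 -0.04] offset [-0.   -1.84  0.54]
(557, np.float64(31.135224269179908), np.float64(230.79123440889762)) 49 twist [-4.51  0.03 -0.04] offset [-0.   -1.99  0.64]
```

View pics/w3.png

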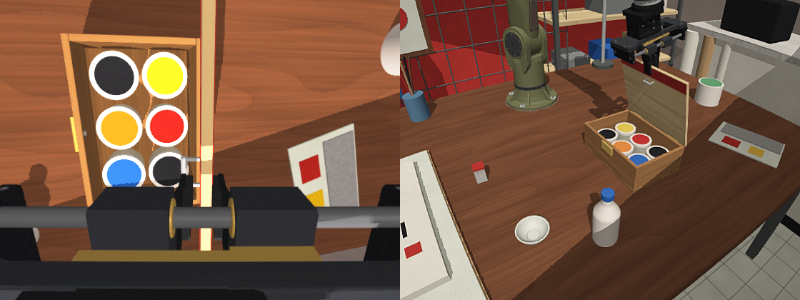

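The lid follows and stays straight between the fingers (wrist view columns 180–230, half scale). I'm carrying on along the arc.

{"api": "step_arm", "payload": {"commands": [{"twist": [-0.38,0,0],"offset": [0,-0.1,0.01],"jaw": 16},{"twist": [-0.76,0,0],"offset": [0,-0.29,0.02],"jaw": 16},{"twist": [-1.13,0,0],"offset": [0,-0.47,0.04],"jaw": 16},{"twist": [-1.5,0,0],"offset": [0,-0.65,0.07],"jaw": 16},{"twist": [-1.88,0,0],"offset": [0,-0.83,0.11],"jaw": 16},{"twist": [-2.26,0,0],"offset": [0,-1.0,0.16],"jaw": 16},{"twist": [-2.63,0,0],"offset": [0,-1.18,0.22],"jaw": 16},{"twist": [-3.0,0,0],"offset": [0,-1.35,0.28],"jaw": 16},{"twist": [-3.38,0,0],"offset": [0,-1.51,0.36],"jaw": 16},{"twist": [-3.76,0,0],"offset": [0,-1.68,0.44],"jaw": 16}]}}

```text
time_s: 7.4
tool_pos: [557.3, 51.1, 246.5]
ee_rot: [-0.002, 2.922, 1.154]
contact_force: [0.2, 0.7, -0.6]
gripper_width: 0.157
grip_force: 0.3
```

```bash
python3 -c "
from h import *
st();go([(lip(a),90-a) for a in np.arange(45,25.5,-2.5)])"
```

```text
7.4 [557.301  51.106 246.503] p 43.09073665467781 jaw 0.15697099593675298 F [ 0.198  0.729 -0.625] M [-0.938  0.065  0.023] grip 0.31186195090413094 j [-0.092  0.261  0.433  1.737 -0.808  1.516  2.112]
(557, np.float64(41.336003075571206), np.float64(241.32085117392114)) 45.0 twist [-0.24 -0.    0.01] offset [ 0.01 -0.18 -0.05]
(557, np.float64(34.87412010033661), np.float64(234.82305294652915)) 47.5 twist [-0.55 -0.    0.01] offset [ 0.01 -0.33 -0.04]
(557, np.float64(28.70181738376077), np.float64(228.04957580664916)) 50.0 twist [-0.86 -0.    0.01] offset [ 0.01 -0.48 -0.03]
(557, np.float64(22.83084425487549), np.float64(221.01331345299627)) 52.5 twist [-1.18 -0.    0.01] offset [ 0.01 -0.63 -0.01]
(557, np.float64(17.272376444715913), np.float64(213.72765981087562)) 55.0 twist [-1.49 -0.    0.01] offset [ 0.01 -0.78  0.01]
(557, np.float64(12.036994812681298), np.float64(206.20648353608453)) 57.5 twist [-1.8  -0.    0.01] offset [ 0.01 -0.93  0.05]
(557, np.float64(7.134665205267879), np.float64(198.46410161513776)) 60.0 twist [-2.11 -0.    0.01] offset [ 0.01 -1.08  0.08]
(557, np.float64(2.574719485513567), np.float64(190.51525211207002)) 62.5 twist [-2.43 -0.    0.01] offset [ 0.01 -1.23  0.13]
```

```bash
cat >> h.py <<'E'
def plan(al,cur):
    for a in al:
        d=max(0,34-a);D=np.radians(d);p=90-a-d
        b=min(5,max(0,(45-a)/2))
        h=max(7,(4+(19-b)*np.sin(D))/np.cos(D)+2.5);c=min(h/np.cos(D)-4,(47-a)*.8)
        P=np.array(lip(a,c))-b*goal(p)[:,2]
        print("jaw %.0f"%(2*h/87*100),"a",a,end=" ");go([(P.round(1),p)],cur)
    return P,goal(p)
E
python3 -c "
from h import *
plan(np.arange(45,17,-2.5),(np.array(lip(47)),goal(43)))"
```

```text
jaw 16 a 45.0 [557.   42.5 242.5] 45.0 twist [-0.25  0.    0.  ] offset [ 0.   -0.09 -0.  ]
jaw 16 a 42.5 [557.   36.  237.9] 47.5 twist [-0.56  0.    0.  ] offset [ 0.   -0.23 -0.02]
jaw 16 a 40.0 [557.   28.7 232. ] 50.0 twist [-0.87  0.    0.  ] offset [ 0.   -0.38 -0.03]
jaw 16 a 37.5 [557.   21.7 225.7] 52.5 twist [-1.19  0.    0.  ] offset [ 0.   -0.54 -0.03]
jaw 16 a 35.0 [557.   14.9 219.1] 55.0 twist [-1.5  0.   0. ] offset [ 0.   -0.7  -0.03]
jaw 16 a 32.5 [557.    9.5 211.5] 56.0 twist [-1.63  0.    0.  ] offset [ 0.   -0.85  0.  ]
jaw 17 a 30.0 [557.    4.7 204.3] 56.0 twist [-1.63  0.    0.  ] offset [ 0.   -0.99  0.03]
jaw 19 a 27.5 [557.    0.4 197. ] 56.0 twist [-1.63  0.    0.  ] offset [ 0.   -1.12  0.07]
jaw 20 a 25.0 [557.   -3.7 189.6] 56.0 twist [-1.63  0.    0.  ] offset [ 0.   -1.26  0.12]
jaw 22 a 22.5 [557.   -7.5 182.1] 56.0 twist [-1.63  0.    0.  ] offset [ 0.   -1.39  0.17]
jaw 23 a 20.0 [557.  -10.9 174.4] 56.0 twist [-1.63  0.    0.  ] offset [ 0.   -1.52  0.22]
jaw 25 a 17.5 [557.  -14.  166.7] 56.0 twist [-1.63  0.    0.  ] offset [ 0.   -1.64  0.28]
```

{"api": "step_arm", "payload": {"commands": [{"twist": [-0.25,0,0],"offset": [0,-0.09,0],"jaw": 16},{"twist": [-0.56,0,0],"offset": [0,-0.23,-0.02],"jaw": 16},{"twist": [-0.87,0,0],"offset": [0,-0.38,-0.03],"jaw": 16},{"twist": [-1.19,0,0],"offset": [0,-0.54,-0.03],"jaw": 16},{"twist": [-1.5,0,0],"offset": [0,-0.7,-0.03],"jaw": 16},{"twist": [-1.63,0,0],"offset": [0,-0.85,0],"jaw": 16},{"twist": [-1.63,0,0],"offset": [0,-0.99,0.03],"jaw": 17},{"twist": [-1.63,0,0],"offset": [0,-1.12,0.07],"jaw": 19},{"twist": [-1.63,0,0],"offset": [0,-1.26,0.12],"jaw": 20},{"twist": [-1.63,0,0],"offset": [0,-1.39,0.17],"jaw": 22},{"twist": [-1.63,0,0],"offset": [0,-1.52,0.22],"jaw": 23}]}}

```text
time_s: 8.78
tool_pos: [557.3, -6.6, 174.3]
ee_rot: [-0.001, 2.773, 1.477]
contact_force: [0.1, -0.7, -0.8]
gripper_width: 0.224
grip_force: 0.5
```

```bash
python3 -c "
from h import *
st();cv2.imwrite('pics/w4.png',np.hstack([cv2.resize(r.read_camera(n),(400,300)) for n in('wrist','scene')]))
plan([18.5,17,15.5,14,12.5,11,9.5,8,7,6,5,4,3.5],(np.array((557,-10.9,174.4)),goal(56)))"
```

```text
8.775 [557.276  -6.552 174.276] p 56.078621446083076 jaw 0.2243826619609034 F [ 0.098 -0.674 -0.823] M [-1.121 -0.031 -0.017] grip 0.49077964446041733 j [ 0.101  0.502  0.436  1.73  -0.986  1.657  2.414]
jaw 24 a 18.5 [557.  -12.8 169.8] 56.0 twist [0. 0. 0.] offset [ 0.   -0.08  0.02]
jaw 25 a 17 [557.  -14.6 165.2] 56 twist [0. 0. 0.] offset [ 0.   -0.16  0.03]
jaw 26 a 15.5 [557.  -16.3 160.5] 56.0 twist [0. 0. 0.] offset [ 0.   -0.24  0.05]
jaw 27 a 14 [557.  -17.9 155.8] 56 twist [0. 0. 0.] offset [ 0.   -0.32  0.08]
jaw 28 a 12.5 [557.  -19.3 151.2] 56.0 twist [0. 0. 0.] offset [ 0.  -0.4  0.1]
jaw 29 a 11 [557.  -20.6 146.5] 56 twist [0. 0. 0.] offset [ 0.   -0.48  0.13]
jaw 31 a 9.5 [557.  -21.9 141.8] 56.0 twist [0. 0. 0.] offset [ 0.   -0.55  0.15]
jaw 32 a 8 [557.  -23.  137.2] 56 twist [0. 0. 0.] offset [ 0.   -0.63  0.18]
jaw 32 a 7 [557.  -23.6 134.1] 56 twist [0. 0. 0.] offset [ 0.   -0.68  0.2 ]
jaw 33 a 6 [557.  -24.3 131.1] 56 twist [0. 0. 0.] offset [ 0.   -0.72  0.22]
jaw 34 a 5 [557.  -24.9 128. ] 56 twist [0. 0. 0.] offset [ 0.   -0.77  0.24]
jaw 35 a 4 [557.  -25.4 125. ] 56 twist [0. 0. 0.] offset [ 0.   -0.82  0.26]
jaw 35 a 3.5 [557.  -25.7 123.4] 56.0 twist [0. 0. 0.] offset [ 0.   -0.84  0.27]
```

View pics/w4.png

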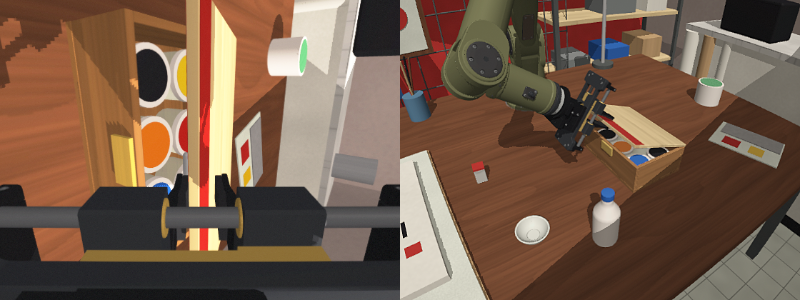

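The lid is held between the fingers at about 20°. I'm lowering further, with a small pull back along the tool.

{"api": "step_arm", "payload": {"commands": [{"twist": [0,0,0],"offset": [0,-0.09,0.0],"jaw": 24},{"twist": [0,0,0],"offset": [0,-0.18,0.0],"jaw": 25},{"twist": [0,0,0],"offset": [0,-0.27,0.0],"jaw": 26},{"twist": [0,0,0],"offset": [0,-0.36,0.02],"jaw": 27},{"twist": [0,0,0],"offset": [0,-0.44,0.04],"jaw": 28},{"twist": [0,0,0],"offset": [0,-0.52,0.07],"jaw": 29},{"twist": [0,0,0],"offset": [0,-0.59,0.09],"jaw": 31},{"twist": [0,0,0],"offset": [0,-0.66,0.12],"jaw": 32},{"twist": [0,0,0],"offset": [0,-0.71,0.14],"jaw": 33}]}}

```text
time_s: 10.0
tool_pos: [557.2, -23.3, 134.3]
ee_rot: [0.0, -2.773, -1.477]
contact_force: [-0.2, -0.8, -2.4]
gripper_width: 0.328
grip_force: 0.5
```

```bash
python3 -c "
from h import *
st();cv2.imwrite('pics/w5.png',np.hstack([cv2.resize(r.read_camera(n),(400,300)) for n in('wrist','scene')]))"
```

```text
10.0 [557.208 -23.302 134.349] p 56.084523826442755 jaw 0.3277542123819174 F [-0.228 -0.787 -2.441] M [-1.195  0.035 -0.044] grip 0.5155022791586816 j [ 0.131  0.572  0.433  1.725 -0.993  1.642  2.483]
```

View pics/w5.png

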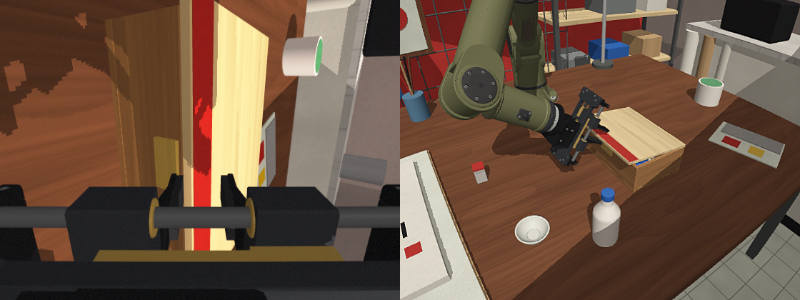

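The lid rests on the lower finger (Fz −2.4 N), nearly shut. I'm lowering slowly.

{"api": "step_arm", "payload": {"commands": [{"twist": [0,0,0],"offset": [0,-0.03,0.02],"jaw": 33},{"twist": [0,0,0],"offset": [0,-0.05,0.035],"jaw": 33},{"twist": [0,0,0],"offset": [0,-0.07,0.05],"jaw": 33},{"twist": [0,0,0],"offset": [0,-0.09,0.06],"jaw": 34},{"twist": [0,0,0],"offset": [0,-0.11,0.075],"jaw": 34},{"twist": [0,0,0],"offset": [0,-0.13,0.09],"jaw": 35},{"twist": [0,0,0],"offset": [0,-0.145,0.1],"jaw": 35},{"twist": [0,0,0],"offset": [0,-0.16,0.11],"jaw": 35},{"twist": [0,0,0],"offset": [0,-0.16,0.11],"jaw": 35}]}}

```text
time_s: 11.22
tool_pos: [557.3, -22.4, 123.3]
ee_rot: [0.002, -2.772, -1.479]
contact_force: [-0.6, -0.3, -0.7]
gripper_width: 0.35
grip_force: 0.0
```

```bash
python3 -c "
from h import *
st()"
```

```text
11.225 [557.294 -22.383 123.283] p 56.1563903236358 jaw 0.3500353652535124 F [-0.624 -0.27  -0.738] M [-0.949 -0.024  0.007] grip 0.03798433695919812 j [ 0.133  0.588  0.429  1.729 -0.998  1.632  2.498]
```

{"api": "step_arm", "payload": {"commands": [{"twist": [0,0,0],"offset": [0,-0.02,0.013],"jaw": 35},{"twist": [0,0,0],"offset": [0,-0.04,0.026],"jaw": 35},{"twist": [0,0,0],"offset": [0,-0.06,0.04],"jaw": 35},{"twist": [0,0,0],"offset": [0,-0.08,0.055],"jaw": 36},{"twist": [0,0,0],"offset": [0,-0.08,0.055],"jaw": 36}]}}

```text
time_s: 11.85
tool_pos: [557.1, -23.1, 117.0]
ee_rot: [0.0, -2.772, -1.477]
contact_force: [-0.7, 0.0, 0.5]
gripper_width: 0.356
grip_force: 0.0
```

```bash
python3 -c "
from h import *
st();cv2.imwrite('pics/w6.png',np.hstack([cv2.resize(r.read_camera(n),(400,300)) for n in('wrist','scene')]))"
```

```text
11.85 [557.147 -23.057 117.009] p 56.08940969355134 jaw 0.35599405577412735 F [-0.663  0.042  0.508] M [-0.964  0.025 -0.002] grip 0.0 j [ 0.134  0.597  0.428  1.731 -1.     1.626  2.506]
```

View pics/w6.png

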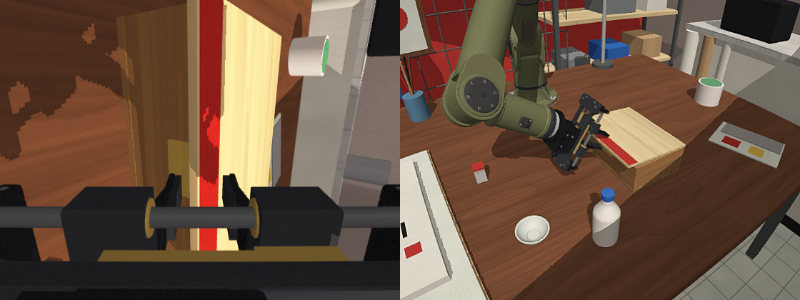

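The gripper is free: the force is near zero and the lid rests on the catch, clear of the lower finger. I'm opening, backing off and going above the band with the jaws closed.

```bash
python3 -c "
from h import *
go([((557,-85,158),56),((557,-85,230),30),((557,-8,230),0),((557,-8,150),0)])"
```

```text
(557, -85, 158) 56 twist [ 0.01 -0.    0.  ] offset [ 0.   -0.01 -1.24]
(557, -85, 230) 30 twist [ 3.26 -0.    0.  ] offset [ 0.    0.99 -1.91]
(557, -8, 230) 0 twist [ 7.01 -0.    0.  ] offset [ 0.    1.7  -0.84]
(557, -8, 150) 0 twist [ 7.01 -0.    0.  ] offset [ 0.    0.59 -0.1 ]
```

{"api": "step_arm", "payload": {"commands": [{"twist": [0,0,0],"offset": [0,0,0],"jaw": 45},{"twist": [0,0,0],"offset": [0,0,0],"jaw": 50},{"twist": [0,0,0],"offset": [0,0,-0.4],"jaw": 50},{"twist": [0,0,0],"offset": [0,0,-1.24],"jaw": 50},{"twist": [0,0,0],"offset": [0,0,-1.24],"jaw": 50},{"twist": [1.5,0,0],"offset": [0,0.5,-1.6],"jaw": 0},{"twist": [3.2,0,0],"offset": [0,1,-1.9],"jaw": 0},{"twist": [4.5,0,0],"offset": [0,1.3,-1.5],"jaw": 0},{"twist": [5.8,0,0],"offset": [0,1.5,-1.1],"jaw": 0},{"twist": [7,0,0],"offset": [0,1.7,-0.84],"jaw": 0},{"twist": [7,0,0],"offset": [0,1.7,-0.84],"jaw": 0},{"twist": [7,0,0],"offset": [0,1.7,-0.84],"jaw": 0}]}}

```text
time_s: 13.45
tool_pos: [556.7, -5.4, 229.6]
ee_rot: [0.008, -3.141, -0.004]
contact_force: [-1.1, -0.2, -0.1]
gripper_width: 0.003
grip_force: 0.0
```

```bash
python3 -c "
from h import *
st();go([((557,-8,150),0),((557,-8,129),0)]);cv2.imwrite('pics/w7.png',np.hstack([cv2.resize(r.read_camera(n),(400,300)) for n in('wrist','scene')]))"
```

```text
13.45 [556.691  -5.374 229.553] p 0.13851827706648484 jaw 0.0033036830676109624 F [-1.1   -0.203 -0.117] M [ 0.014  0.003 -0.026] grip 0.0 j [-0.479  0.132  0.485  1.72  -0.066  1.306  1.596]
(557, -8, 150) 0 twist [ 0.02 -0.    0.04] offset [-0.01 -0.05  1.33]
(557, -8, 129) 0 twist [ 0.02 -0.    0.04] offset [-0.01 -0.05  1.68]
```

View pics/w7.png

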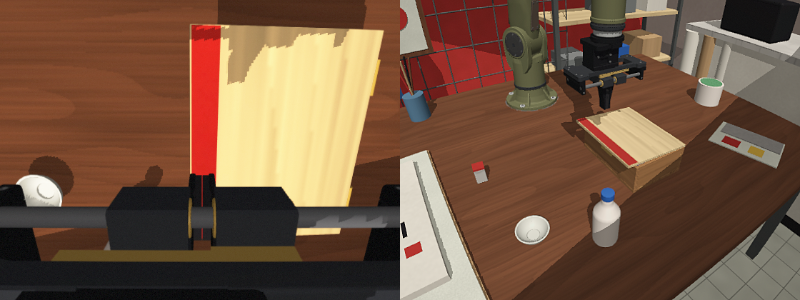

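The lid rests ajar, with the closed fingertips (columns 189–215) right over the red band (190–219). I'm descending to just above contact.

{"api": "step_arm", "payload": {"commands": [{"twist": [0,0,0],"offset": [0,-0.03,0.5],"jaw": 0},{"twist": [0,0,0],"offset": [0,-0.03,1.0],"jaw": 0},{"twist": [0,0,0],"offset": [0,-0.03,1.3],"jaw": 0},{"twist": [0,0,0],"offset": [0,-0.03,1.45],"jaw": 0},{"twist": [0,0,0],"offset": [0,-0.03,1.55],"jaw": 0},{"twist": [0,0,0],"offset": [0,-0.03,1.55],"jaw": 0}]}}

```text
time_s: 14.3
tool_pos: [557.5, -9.8, 137.2]
ee_rot: [-0.0, 3.141, 0.002]
contact_force: [-0.8, 0.2, 0.8]
gripper_width: 0.005
grip_force: 0.0
```

{"api": "step_arm", "payload": {"commands": [{"twist": [0,0,0],"offset": [0,0,0.025],"jaw": 0},{"twist": [0,0,0],"offset": [0,0,0.05],"jaw": 0},{"twist": [0,0,0],"offset": [0,0,0.075],"jaw": 0},{"twist": [0,0,0],"offset": [0,0,0.1],"jaw": 0}]}}

```text
time_s: 14.8
tool_pos: [557.2, -9.6, 130.9]
ee_rot: [-0.001, 3.141, 0.002]
contact_force: [-0.2, 0.7, 0.4]
gripper_width: 0.005
grip_force: 0.0
```

{"api": "step_arm", "payload": {"commands": [{"twist": [0,0,0],"offset": [0,0,0.015],"jaw": 0},{"twist": [0,0,0],"offset": [0,0,0.03],"jaw": 0},{"twist": [0,0,0],"offset": [0,0,0.045],"jaw": 0}]}}

```text
time_s: 15.18
tool_pos: [557.3, -9.7, 128.9]
ee_rot: [-0.0, 3.142, 0.003]
contact_force: [-2.9, 0.6, 8.6]
gripper_width: 0.004
grip_force: 4.1
```

{"api": "step_arm", "payload": {"commands": [{"twist": [0,0,0],"offset": [0,0,0.015],"jaw": 0},{"twist": [0,0,0],"offset": [0,0,0.03],"jaw": 0}]}}

```text
time_s: 15.42
tool_pos: [557.3, -9.8, 128.3]
ee_rot: [-0.0, 3.141, 0.003]
contact_force: [-6.4, -0.3, 16.6]
gripper_width: 0.007
grip_force: 7.9
```

```bash
python3 -c "
from h import *
st();im=r.read_camera('scene');w=r.read_camera('wrist')
a=cv2.resize(im[120:330,220:500],(800,600));cv2.imwrite('pics/s8.png',a)
st()"
```

```text
15.425 [557.296  -9.772 128.349] p 0.12269000080829458 jaw 0.0070698379563319536 F [-6.402 -0.299 16.572] M [-0.082  1.548 -0.018] grip 7.942881770431995 j [-0.455  0.222  0.481  1.839 -0.116  1.108  1.639]
15.525 [557.291  -9.757 128.351] p 0.1260532580778286 jaw 0.006883244630815224 F [-5.363 -1.032 12.941] M [-0.086  1.286 -0.023] grip 6.566188260912895 j [-0.455  0.222  0.481  1.839 -0.116  1.108  1.639]
```

View pics/s8.png

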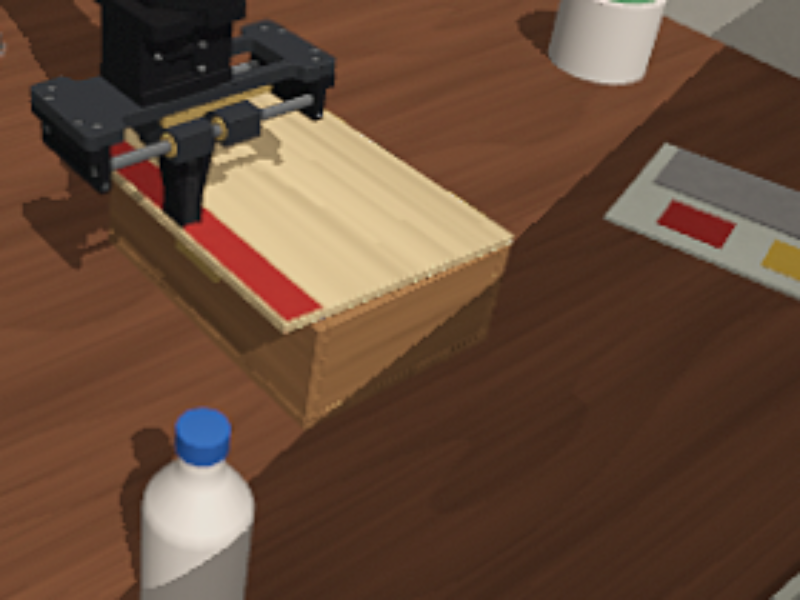

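The fingertips are on the band, and the lid is slightly ajar. The force has settled near 13 N, so I'm adding 0.3 mm steps.

{"api": "step_arm", "payload": {"commands": [{"twist": [0,0,0],"offset": [0,0,0.003],"jaw": 0},{"twist": [0,0,0],"offset": [0,0,0.005],"jaw": 0},{"twist": [0,0,0],"offset": [0,0,0.005],"jaw": 0}]}}

```text
time_s: 15.9
tool_pos: [557.3, -9.8, 128.3]
ee_rot: [-0.0, 3.141, 0.004]
contact_force: [-5.4, 0.7, 14.3]
gripper_width: 0.008
grip_force: 7.2
```

{"api": "step_arm", "payload": {"commands": [{"twist": [0,0,0],"offset": [0.005,0,0.004],"jaw": 0},{"twist": [0,0,0],"offset": [0.01,0,0.008],"jaw": 0},{"twist": [0,0,0],"offset": [0.01,0,0.008],"jaw": 0}]}}

```text
time_s: 16.27
tool_pos: [557.3, -9.8, 128.3]
ee_rot: [-0.0, 3.14, 0.004]
contact_force: [-5.9, 0.7, 15.0]
gripper_width: 0.003
grip_force: 7.7
```

{"api": "step_arm", "payload": {"commands": [{"twist": [0,0,0],"offset": [0,0,0.004],"jaw": 0},{"twist": [0,0,0],"offset": [0,0,0.008],"jaw": 0},{"twist": [0,0,0],"offset": [0,0,0.01],"jaw": 0},{"twist": [0,0,0],"offset": [0,0,0.01],"jaw": 0}]}}

```text
time_s: 16.77
tool_pos: [557.3, -9.8, 128.1]
ee_rot: [-0.0, 3.14, 0.004]
contact_force: [-6.5, -0.5, 17.5]
gripper_width: 0.006
grip_force: 9.0
```

```bash
python3 -c "
from h import *
st()"
```

```text
16.775 [557.302  -9.791 128.099] p 0.14735986459931616 jaw 0.006164111936286898 F [-6.47  -0.451 17.459] M [-0.059  1.497  0.014] grip 9.047458078712225 j [-0.455  0.221  0.481  1.84  -0.117  1.106  1.639]
```

Run:
```python
from h import *
p=r.camera_params("scene");f=210/np.tan(np.radians(p["vertical_fov"]/2));K=np.array([[f,0,p["cx"]],[0,f,p["cy"]],[0,0,1.]])
T=np.linalg.inv(np.array(p["world_from_camera"]))
def pr(P):
    uv=cv2.projectPoints(np.array([P],float),cv2.Rodrigues(T[:3,:3])[0],T[:3,3],K,np.array(p["dist"]))[0].ravel()
    return ((uv-[220,120])*2.857).round(0)
for a in (0,.05,.06):
    c,s=np.cos(a),np.sin(a)
    for x in (427,686): print(a,x,"under",pr((x,187-210*c,90+210*s)),"top",pr((x,187-210*c+8*s,90+210*s+8*c)),"band",pr((x,187-180*c+8*s,90+180*s+8*c)))
print("rim FR",pr((686,7,90)),"desk",pr((686,7,0)),"rear top",pr((686,187,98)))
cv2.imwrite("pics/s9.png",cv2.resize(r.read_camera("scene")[190:260,270:370],(800,560),interpolation=2))
```

```text
0 427 under [ 71. 163.] top [ 71. 154.] band [104. 143.]
0 686 under [279. 352.] top [281. 342.] band [318. 325.]
0.05 427 under [ 71. 151.] top [ 71. 142.] band [105. 133.]
0.05 686 under [281. 339.] top [283. 329.] band [320. 314.]
0.06 427 under [ 71. 149.] top [ 71. 139.] band [105. 131.]
0.06 686 under [282. 337.] top [283. 326.] band [321. 312.]
rim FR [316. 335.] desk [302. 434.] rear top [511. 237.]
```

View pics/s9.png

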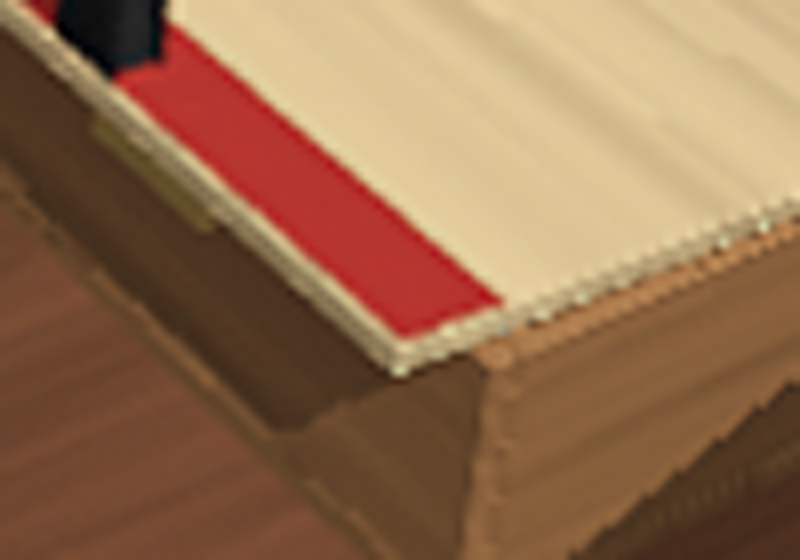

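Run:
```python
from h import *
o,d=ray("scene",[(270+95/8,190+120/8),(270+215/8,190+230/8),(281,206)][:2]);print(o+d*((7-o[1])/d[:,1])[:,None])
print(plane("top",[(95+470/3,100+400/3),(95+485/3,100+330/3)],80))
st()
```

```text
[[529.883   7.     65.137]
 [583.879   7.     64.294]]
[[528.43   10.045  80.   ]
 [581.04    6.06   80.   ]]
16.825 [557.292  -9.79  128.092] p 0.1471656101722783 jaw 0.00478835005107081 F [-6.773  0.578 17.807] M [-0.072  1.526 -0.034] grip 9.046201519668102 j [-0.455  0.221  0.481  1.84  -0.117  1.106  1.639]
```

{"api": "step_arm", "payload": {"commands": [{"twist": [0,0,0],"offset": [0.005,0,0.003],"jaw": 0},{"twist": [0,0,0],"offset": [0.02,0,0.006],"jaw": 0},{"twist": [0,0,0],"offset": [0.03,0,0.006],"jaw": 0},{"twist": [0,0,0],"offset": [0.03,0,0.006],"jaw": 0}]}}

```text
time_s: 17.32
tool_pos: [557.1, -9.8, 128.1]
ee_rot: [-0.0, 3.136, 0.004]
contact_force: [-3.4, -0.4, 15.8]
gripper_width: 0.002
grip_force: 8.1
```

{"api": "step_arm", "payload": {"commands": [{"twist": [0,0,0],"offset": [0.01,0,0.004],"jaw": 0},{"twist": [0,0,0],"offset": [0.02,0,0.008],"jaw": 0},{"twist": [0,0,0],"offset": [0.03,0,0.012],"jaw": 0},{"twist": [0,0,0],"offset": [0.03,0,0.015],"jaw": 0},{"twist": [0,0,0],"offset": [0.03,0,0.015],"jaw": 0}]}}

```text
time_s: 17.95
tool_pos: [557.0, -9.8, 128.1]
ee_rot: [-0.0, 3.132, 0.004]
contact_force: [-0.9, -0.6, 16.6]
gripper_width: 0.003
grip_force: 8.6
```

{"api": "step_arm", "payload": {"commands": [{"twist": [0,0,0],"offset": [0,0,0.005],"jaw": 0},{"twist": [0,0,0],"offset": [0,0,0.01],"jaw": 0},{"twist": [0,0,0],"offset": [0,0,0.015],"jaw": 0},{"twist": [0,0,0],"offset": [0,0,0.015],"jaw": 0}]}}

```text
time_s: 18.45
tool_pos: [556.9, -9.9, 126.3]
ee_rot: [-0.0, 3.133, 0.003]
contact_force: [2.3, 0.4, 11.1]
gripper_width: 0.009
grip_force: 5.8
```

It is yielding: z dropped and the force fell to 11 N. I'm following it down.

{"api": "step_arm", "payload": {"commands": [{"twist": [0,0,0],"offset": [0,0,0.01],"jaw": 0},{"twist": [0,0,0],"offset": [0,0,0.02],"jaw": 0},{"twist": [0,0,0],"offset": [0,0,0.03],"jaw": 0}]}}

```text
time_s: 18.82
tool_pos: [555.8, -10.0, 123.0]
ee_rot: [-0.0, 3.135, 0.002]
contact_force: [2.0, -0.9, 3.9]
gripper_width: 0.006
grip_force: 1.7
```

{"api": "step_arm", "payload": {"commands": [{"twist": [0,0,0],"offset": [0,0,0.02],"jaw": 0},{"twist": [0,0,0],"offset": [0,0,0.04],"jaw": 0},{"twist": [0,0,0],"offset": [0,0,0.06],"jaw": 0}]}}

```text
time_s: 19.2
tool_pos: [552.1, -9.5, 117.3]
ee_rot: [0.001, -3.139, -0.003]
contact_force: [-3.8, -0.6, 9.6]
gripper_width: 0.003
grip_force: 4.5
```

```bash
python3 -c "
from h import *
st()"
```

```text
19.2 [552.084  -9.526 117.275] p 0.09357576603286194 jaw 0.0031123642541730306 F [-3.78  -0.554  9.569] M [0.083 0.924 0.006] grip 4.476504534250125 j [-0.455  0.225  0.48   1.86  -0.118  1.087  1.641]
```

I've now viewed 12 pictures, two over the limit of 10, so the final check will be numeric. The cover is shut (tip at 98 mm), and I'm lifting off.

{"api": "step_arm", "payload": {"commands": [{"twist": [0,0,0],"offset": [0,0,-0.05],"jaw": 0},{"twist": [0,0,0],"offset": [0,0,-0.2],"jaw": 0},{"twist": [0,0,0],"offset": [0,0,-1],"jaw": 0},{"twist": [0,0,0],"offset": [0,0,-2],"jaw": 0},{"twist": [0,0,0],"offset": [0,0,-3],"jaw": 0},{"twist": [0,0,0],"offset": [0,0,-3],"jaw": 0},{"twist": [0,0,0],"offset": [0,0,-3],"jaw": 0},{"twist": [0,0,0],"offset": [0,0,-3],"jaw": 0}]}}

```text
time_s: 20.2
tool_pos: [552.1, -9.8, 295.8]
ee_rot: [0.001, -3.139, -0.002]
contact_force: [-0.0, 0.2, 0.1]
gripper_width: 0.006
grip_force: 0.0
```

Run:
```python
from h import *
st()
im=r.read_camera("scene");hsv=cv2.cvtColor(im,cv2.COLOR_BGR2HSV)
m=(((hsv[...,0]<8)|(hsv[...,0]>172))&(hsv[...,1]>140)).astype(np.uint8);m[:,:235]=0;m[:140]=0;m[:,345:]=0
c=max(cv2.findContours(m,0,1)[0],key=cv2.contourArea)
print(((cv2.boxPoints(cv2.minAreaRect(c))-[220,120])*2.857).round(),((c[:,0].max(0)-[220,120])*2.857).round())
for n,z,uv,w in(("bottle",0,(333,131),0),):
    a=cv2.imread("pics/scene0.png");d=cv2.absdiff(a,im).max(2);print("diff bottle/dish/seal",d[260:345,268:310].mean(),d[300:342,160:212].mean(),d[225:258,100:125].mean())
```

```text
20.2 [552.135  -9.809 295.826] p 0.06133748117818591 jaw 0.006423941015901035 F [-0.012  0.155  0.097] M [ 0.006 -0.03   0.001] grip 0.0 j [-0.486  0.091  0.492  1.628 -0.045  1.436  1.582]
[[ 72. 151.]
 [ 95. 125.]
 [317. 317.]
 [295. 343.]] [317. 331.]
diff bottle/dish/seal 0.8294117647058824 0.679945054945055 0.9078787878787878
```

```bash
python3 -c "
from h import *
print(r.finish_job())"
```

```text
the job is handed in; nothing more can be done
None
```

The job is handed in: I lowered the cover onto its catch, let it rest there with the hand off, then snapped it shut; the bottle, dish and seal did not move. The steady press peaked near 17.5 N, above the stated 5–13 N, and I viewed 12 pictures against the limit of 10.

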